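# Clamp the colour card and hold the spring clip gaping over its edge

### The arm

A 6-joint arm with a two-finger parallel gripper is mounted at the origin on the work surface. World frame = base frame: x ahead of the robot, y to its left, z up, the work surface at z = 0. Lengths are in m, angles in rad, forces in N, time in s.
With the tool pointing down it reaches from about 0.35 to 0.775 m from the base axis. Payload 5.5 kg.
Tool frame: the origin (TCP) lies midway between the tips of the shut fingers; the grasp point (between the pads) lies 19 mm behind it; z points along the fingers, y is the line along which they close (so a half turn about z gives the same grasp; the last joint's range is limited). The gripper opens to 85 mm and grips with 20 to 120 N. Pads are 22 mm wide; open, the fingers measure 114 mm over their backs; the gripper's body (76 mm by 85 mm) begins 54 mm behind the grasp point. The pads swing forward as they close: fully open they stand 13 mm farther back than shut.
Start: joints at [0.967, 0.313, 0.046, 1.304, 0, 1.431], TCP at [0.257, 0.514, 0.21] pointing down, gripper open.
Joint ranges: [-2.76, 2.76], [-0.86, 1.69], [-1.03, 1.26], [-2.2, 2.34], [-1.47, 1.5], [-3.14, 3.14]. Speed limits (rad/s): [2.57, 2.57, 3.14, 3.14, 3.14, 3.14].

### API

Orientations are given as a unit quaternion [w, x, y, z].
In Python, from workcell import env gives the robot as it stands. The module is installed in compiled form; this text tells all that it offers.
- The arm moves only by the tool servo_tool, never from a script. Its argument "increments" is a list of rows, each an object of numbers: "grip": the closure, from 0 (fully open) to 1 (shut); "x", "y", "z": the shift along the tool's x, y, z in mm; "roll": the turn about the tool's z in degrees. In form: [{"grip": .., "x": .., "y": .., "z": .., "roll": ..}, ...]. A call has 1 to 5 rows; each row shifts and turns the commanded pose from where the row before left it, along the tool's axes as they then stand; what a row does not reach is not made up. A row lasts 1/12 s, in which the tool goes at most 41.7 mm and 7.16 degrees, less where a joint would pass 70% of its speed; a pose out of reach is approached as far as the arm can. A call is refused whole if a number of a shift passes 41.7 or a number of a turn 7.16, either way. A call with a gripper value outside its range is refused whole. The fingers move at their own pace and stop on an object; "grip_force" is the grip in N (left out, the last holds). Time passes only in rows, so rows that do not move let the fingers close. It gives the time, the measured TCP pose, the force, the opening and the grip force at its end, in the units of the state.
- env.get_state(): the state, without advancing time (a new reading comes with each control period).
- env.read_camera(name): name is "side" or "top" or "wrist"; returns the picture (420x560x3 uint8, red, green, blue); there is no depth.
- env.get_calibration(name): a dict with "vertical_fov" (degrees; the focal length in pixels is half the picture's height over the tangent of half this angle, whatever the lens; pixels are square), "cx", "cy" (the principal point, pixels), "rvec" (rotation vector, rad) and "tvec" (3), from world to camera coordinates, as OpenCV has them; the wrist camera has in their place "tool_from_camera" (4x4, takes a point from camera to tool coordinates, whose origin is the TCP and whose axes are the flange's). Camera axes: x right, y down, z forward; pixel columns grow to the right and rows downward; lengths in m; the calibration is good to about 2 mm. A picture is of the moment at which its call begins: read the wrist's pose just before it. get_calibration takes no time and is no camera call.
- env.hand_in(): hands the job in; it is judged then, once.
The state is a dict: "clock": time; "joint_pos": joint angles; "qvel": joint speeds; "tau": joint torques, N m; "tcp_pos": TCP position; "orientation": TCP orientation; "wrist_force": force on the tool from outside, world axes, zero at the start; "ft_torque": the same for the moment, N m; "finger_gap": finger opening in m; "grip_force": force on a finger pad.
Only numpy, scipy, OpenCV 4.12 (cv2) and the standard library are available. Lean on these libraries where they do the work, as an engineer would, in place of code of your own. Each camera call takes 0.05 s, during which the arm holds its last target. There are 200 camera calls.

### The job

Push the blue clamp fully home so that it shuts on the colour card standing in the stand. Only then squeeze the orange spring clip by its two black handle ends, take it off its upright plate on the clear stick holder, and bring it, squeezed open to a gape of at least 25 mm at the jaw tips, down over about the middle of the card's top edge, with the edge at least 12 mm deep between the jaws and nothing of the clip touching the card. Finish there still holding it squeezed and steady (do not let go), and do not shift the tub, dish, roller frame or tin opener or push against the card on the way.

Things in the scene. Friction and masses are not known exactly. Their poses are not given: they have to be found in the camera images.
- stand: Fixed plywood card stand, base 185 x 90 x 16 mm, carrying the card and the clamp. Origin on the shelf right under the card's middle; x points level through the card's thickness (from the clamp's push plate to the card), y along the card's width, z up. The base runs from x = -145 to +40 mm. A dark fixed jaw, up to 56 mm high, is behind the card at x = +2 to +16 mm.
- card: White colour card with four colour patches, rigid, fixed upright in the stand: 4 mm thick (x), 110 mm wide (y), from 16 to 140 mm above the shelf. Same origin and axes as the stand. It must not be pushed.
- card_edge (a point): Middle of the card's top edge, 140 mm above the shelf; axes as the stand's.
- clamp (a joint): Blue clamp that slides along the stand's x: the open gap in m between its jaw and the card. 0 = fully home on the card (its end stop), up to 0.05 open; it starts open, takes about 3 to 4 N to slide and stays where it is left.
- clamp_push (a point): Centre of the outer face of the clamp's upright blue push plate (50 mm wide, 8 mm thick, from 20 to 80 mm above the shelf; this point is at 55 mm). The face looks to the stand's -x; push it to +x. It moves with the clamp: it is 75 mm from the card's middle plane when the clamp is home.
- holder: Fixed clear stirring-stick holder. Origin on the shelf under its upright parking plate, which is 4 mm thick (x), 50 mm wide (y) and 85 mm high. A 45 mm high cup with sticks up to 90 mm high stands at x = +50 to +100 mm.
- clip: Orange spring clip, 65 g, 92 mm tall, 30 mm wide (y), parked upright, jaws down, closed on the parking plate. Origin on its pivot, a steel barrel of 6 mm radius along y, which rests on the plate's top edge 91 mm above the shelf. The two jaws (4 mm thick) reach 45 mm below the pivot. The frame is that of the -x half: it leans by half the jaw angle when squeezed evenly.
- clip_jaw (a joint): Angle in rad between the clip's halves. 0 = jaws parallel on the 4 mm plate, -0.06 = shut on nothing, 0.75 = fully squeezed (stop). Width over the rolls: 58 mm at 0, 40 at 0.4, 30 at 0.62, 24 at 0.75. Gap between jaw tips: 4 mm at 0, 25 at 0.47, 31 at 0.62, 37 at 0.75. The spring pushes back on each roll with about 4 N at 0, 10 N at the stop.
- roll_a (a point): Centre of the black roll (5 mm radius, 30 mm long in y) that ends the -x handle: 42 mm above the pivot and 24 mm to its -x side at the start, 58 mm over the outsides of both rolls. Squeezing the rolls together along the clip's x spreads the jaws evenly; the rolls then rise to 47 mm above the pivot.
- roll_b (a point): Centre of the like roll on the other (+x) handle.
- tip_a (a point): Inner lower end of the jaw on the clip's -x half, 45 mm below the pivot, mid-width.
- tip_b (a point): Inner lower end of the jaw on the clip's +x half, 45 mm below the pivot, mid-width.
- tub: Bystander: closed grey tub, 130 x 170 x 89 mm, origin under its centre.
- dish: Bystander: white ceramic palette dish, 120 mm across, 25 mm high, origin under its centre.
- roller: Bystander: black paint roller frame lying flat, 260 mm long in x, up to 40 mm high; origin near its middle, on the shelf.
- opener: Bystander: flat steel paint tin opener, 145 mm long in x, 26 mm wide, 6 mm thick; origin under its middle.

How it is judged:
On the way, in this order (a step that is already met when the one before it is completed fails the run):
1. the clamp is fully home on the card while the clip is still parked (value of joint clamp below 0.003 m and distance of clip from where it was at the start of the episode below 0.02 m), for 0.2 s.
2. the clip is lifted off its plate in the fingers (z of clip in the frame of holder above 0.135 m and contact force between the fingers and clip above 0.5 N), for 0.2 s.
At the end, for the whole second after the job is handed in: Clamp within 4 mm of home; clip held still in the fingers, opened at least 0.47 rad (25 mm), touching neither stand, card nor holder; jaw tips on either side of the card, 3 mm or more from its mid-plane and 12 mm or more below its edge; pivot above the edge, within 30 mm of its middle (value of joint clamp below 0.004 m and value of joint clip_jaw above 0.47 rad and contact force between the fingers and clip above 1 N and contact force between clip and stand below 0.2 N and contact force between clip and holder below 0.2 N and ((x of tip_a in the frame of card_edge below -0.003 m and x of tip_b in the frame of card_edge above 0.003 m) or (x of tip_b in the frame of card_edge below -0.003 m and x of tip_a in the frame of card_edge above 0.003 m)) and z of each of tip_a, tip_b in the frame of card_edge below -0.012 m and z of clip in the frame of card_edge above 0.004 m and y of clip in the frame of card_edge between -0.03 and 0.03 m and linear speed of clip below 0.02 m/s); the arm keeps its last pose, push and grip.
It fails at once if a bystander is shifted more than 20 mm (distance of any of tub, dish, roller, opener from where it was at the start of the episode above 0.02 m).
It fails at once if the card is pushed with more than 4 N (contact force between card and anything else above 4 N).
It also fails if it takes over 51 s, if anything falls off the work surface, if the arm or the gripper's body presses on something with over 40 N, if the wrist force passes 120 N, or if a joint passes its speed limit or range.

## Working session

There is one attempt and no reset: what is moved stays moved. The work goes in short steps, Python scripts to look and compute and a tool call to move; the robot and the scene stay as the last step left them, time stands still between calls to the robot, and variables do not carry over. Pictures are saved under pics/ and viewed, at most 10 in all, crops included, and the job is handed in when it is done.

Besides the shell and the picture viewer there is one more tool, called in YAML: its name, and indented under it one key for each argument. servo_tool: Moves the arm, as the interface text tells. Its arguments: {"type":"object","properties":{"increments":{"type":"array"},"grip_force":{"type":"number"}},"required":["increments"]}

```bash
mkdir -p pics; python3 - <<'E'
from workcell import env
import cv2
for n in ("top","side"):
    cv2.imwrite(f"pics/{n}0.png",cv2.resize(env.read_camera(n),(800,600),interpolation=cv2.INTER_CUBIC)[:,:,::-1])
    print(n,env.get_calibration(n))
print(env.get_calibration("wrist")); print(env.get_state())
E
```

```text
top {'vertical_fov': 49.165327815462724, 'cx': 278.97959726022515, 'cy': 218.08297797967865, 'rvec': array([ 2.19753155, -2.16530466,  0.08474603]), 'tvec': array([-0.00924123,  0.62526103,  1.5593374 ])}
side {'vertical_fov': 48.02223698993038, 'cx': 283.2515030851757, 'cy': 207.05604448006727, 'rvec': array([ 2.37121918, -0.46433821,  0.18584157]), 'tvec': array([-0.58737463,  0.2722845 ,  1.11915181])}
{'vertical_fov': 65.44664220268582, 'cx': 276.6339706089115, 'cy': 206.51250581764856, 'tool_from_camera': array([[ 3.70896564e-04, -9.52572305e-01, -3.04312121e-01,
         7.90050244e-02],
       [ 9.99999549e-01,  8.71254435e-05,  9.46078358e-04,
         1.38001859e-03],
       [-8.74694713e-04, -3.04312335e-01,  9.52571907e-01,
        -1.63800838e-01],
       [ 0.00000000e+00,  0.00000000e+00,  0.00000000e+00,
         1.00000000e+00]])}
{'clock': 0.1, 'joint_pos': array([9.67366853e-01, 3.13930405e-01, 4.51060344e-02, 1.30359242e+00,
       2.96302992e-05, 1.43119111e+00]), 'qvel': array([ 0.00040646, -0.0026253 ,  0.00339091,  0.00054846, -0.00057234,
        0.00069667]), 'tau': array([ 1.79388564e-03, -4.81726849e+01,  2.99242920e+01,  1.27996341e-02,
       -1.72353307e-04,  6.41851841e-06]), 'tcp_pos': array([0.25696715, 0.513851  , 0.20890066]), 'orientation': array([-3.07942427e-04,  2.29838815e-01,  9.73228371e-01, -7.49577018e-04]), 'wrist_force': array([ 0.72527258,  0.29496534, -0.69888873]), 'ft_torque': array([-0.01934263,  0.00747923, -0.06635963]), 'grip_force': 0.0, 'finger_gap': 0.08563803574986886}
```

View pics/top0.png

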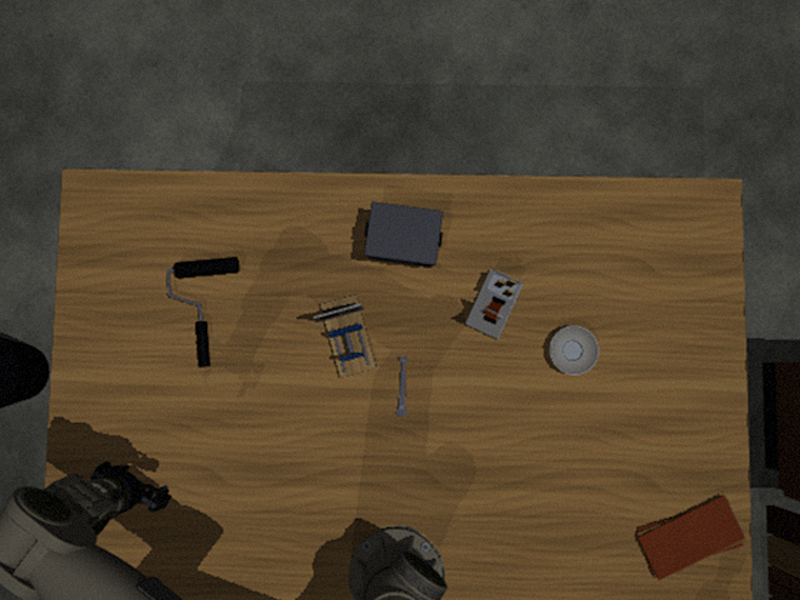

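View pics/side0.png

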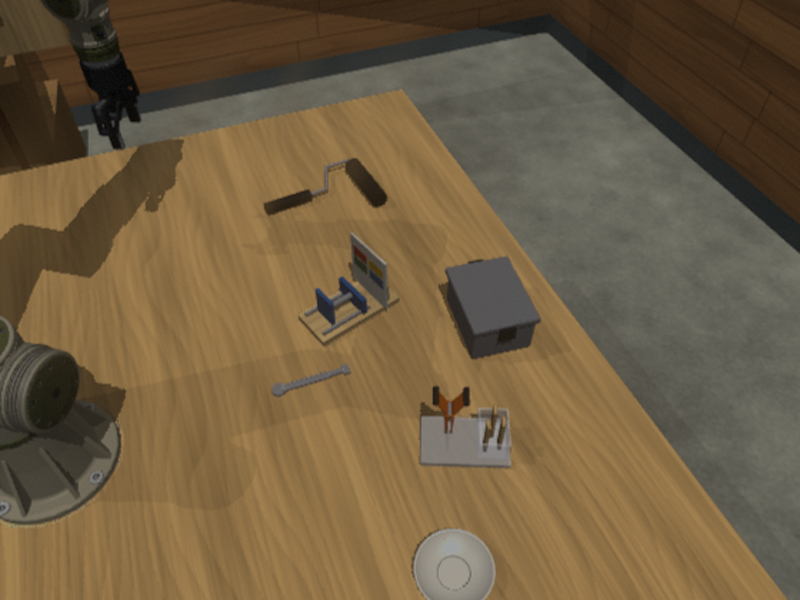

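```bash
cat > h.py <<'E'
import numpy as np, cv2
from scipy.spatial.transform import Rotation as R
from workcell import env
def K(c): 
    f=210/np.tan(np.radians(c["vertical_fov"]/2)); return np.array([[f,0,c["cx"]],[0,f,c["cy"]],[0,0,1]])
def cam(n):
    c=env.get_calibration(n)
    return K(c),cv2.Rodrigues(c["rvec"])[0],c["tvec"]
def onz(n,u,v,z):
    k,r,t=cam(n); d=r.T@np.linalg.inv(k)@[u,v,1]; o=-r.T@t
    return o+d*(z-o[2])/d[2]
def tri(n1,p1,n2,p2):
    A=[];
    P=[k@np.c_[r,t] for k,r,t in (cam(n1),cam(n2))]
    X=cv2.triangulatePoints(P[0],P[1],np.float64(p1),np.float64(p2)).ravel(); return X[:3]/X[3]
def proj(n,X):
    k,r,t=cam(n); q=k@(r@np.asarray(X)+t); return q[:2]/q[2]
E
python3 - <<'E'
from h import *
im={n:env.read_camera(n) for n in("top","side")}
o=[]
for n,cx,cy in(("top",241,235),("side",245,200),("top",346,212),("side",326,302)):
    a=im[n][cy-37:cy+38,cx-50:cx+50] if n=="top" else im[n][cy-45:cy+45,cx-60:cx+60]
    a=cv2.convertScaleAbs(a,alpha=1.6)
    o.append(cv2.resize(a,(400,300),interpolation=cv2.INTER_CUBIC))
cv2.imwrite("pics/m1.png",np.vstack([np.hstack(o[:2]),np.hstack(o[2:])])[:,:,::-1])
E
```

```text
(no output)
```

View pics/m1.png

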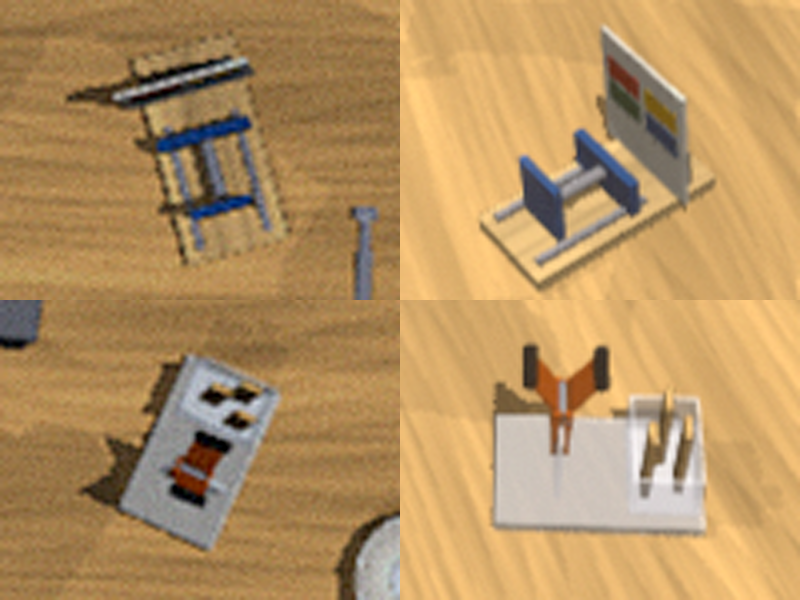

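```bash
cat >> h.py <<'E'
T=lambda o,x,y:(o[0]+x/4,o[1]+y/4)
S=lambda o,x,y:(o[0]+x/3.3333,o[1]+y/3.3333)
E
python3 - <<'E'
from h import *
np.set_printoptions(precision=4,suppress=True)
ts,ss,th,sh=(191,198),(185,155),(296,175),(266,257)
p=lambda n,X:print(n,X)
a=tri("top",T(ts,115,98),"side",S(ss,203,28)); b=tri("top",T(ts,248,64),"side",S(ss,285,96))
p("card ends tri",(a,b,np.linalg.norm(a-b)))
a=onz("top",*T(ts,115,98),.14); b=onz("top",*T(ts,248,64),.14)
p("card top@.14",(a,b,np.linalg.norm(a-b),(a+b)/2,np.degrees(np.arctan2(*(a-b)[1::-1]))))
a=onz("side",*S(ss,203,28),.14); b=onz("side",*S(ss,285,96),.14)
p("card side@.14",(a,b,np.linalg.norm(a-b),(a+b)/2,np.degrees(np.arctan2(*(a-b)[1::-1]))))
for n,c in(("top",[(130,60),(235,38),(287,235),(185,263)]),):
    q=[onz("top",*T(ts,*k),.016) for k in c]; p("base",np.array(q)); print(np.linalg.norm(np.diff(q+q[:1],axis=0),axis=1))
a=onz("top",*T(ts,190,215),.08);b=onz("top",*T(ts,255,203),.08); p("push",(a,b,np.linalg.norm(a-b)))
a=onz("side",*S(ss,122,158),.08);b=onz("side",*S(ss,163,190),.08); p("pushside",(a,b,np.linalg.norm(a-b)))
for t,s,z in(((213,137),(201,68),.133),((187,194),(131,66),.133),((200,168),(163,95),.091)):
    p("clip",(tri("top",T(th,*t),"side",S(sh,*s)),onz("top",*T(th,*t),z),onz("side",*S(sh,*s),z)))
q=[onz("top",*T(th,*k),.005) for k in[(190,54),(280,82),(212,250),(122,210)]]; p("hold",np.array(q)); print(np.linalg.norm(np.diff(q+q[:1],axis=0),axis=1))
E
```

```text
card ends tri (array([0.6002, 0.1885, 0.141 ]), array([0.6295, 0.082 , 0.1504]), np.float64(0.11092029214521591))
card top@.14 (array([0.5993, 0.1889, 0.14  ]), array([0.6282, 0.0832, 0.14  ]), np.float64(0.10955507167632375), array([0.6138, 0.136 , 0.14  ]), np.float64(105.25429833802995))
card side@.14 (array([0.6013, 0.1894, 0.14  ]), array([0.6352, 0.0911, 0.14  ]), np.float64(0.10394858581024469), array([0.6183, 0.1403, 0.14  ]), np.float64(108.99969520829394))
base [[0.6408 0.1928 0.016 ]
 [0.6614 0.1021 0.016 ]
 [0.4915 0.0539 0.016 ]
 [0.4662 0.1413 0.016 ]]
[0.093  0.1765 0.0909 0.1821]
push (array([0.5073, 0.1322, 0.08  ]), array([0.518 , 0.0787, 0.08  ]), np.float64(0.05464332165365212))
pushside (array([0.5081, 0.1306, 0.08  ]), array([0.528 , 0.0853, 0.08  ]), np.float64(0.049453388719524954))
clip (array([ 0.6468, -0.2247,  0.1363]), array([ 0.6487, -0.2258,  0.133 ]), array([ 0.6464, -0.2225,  0.133 ]))
clip (array([ 0.6026, -0.2048,  0.1355]), array([ 0.6024, -0.205 ,  0.133 ]), array([ 0.6037, -0.2034,  0.133 ]))
clip (array([ 0.6238, -0.2184,  0.1079]), array([ 0.627 , -0.2215,  0.091 ]), array([ 0.6275, -0.2086,  0.091 ]))
hold [[ 0.7343 -0.2249  0.005 ]
 [ 0.7108 -0.3039  0.005 ]
 [ 0.5627 -0.2447  0.005 ]
 [ 0.5964 -0.1662  0.005 ]]
[0.0824 0.1595 0.0855 0.15  ]
```

servo_tool:
  increments:
    - {"grip": 1, "roll": 6.8}
    - {"grip": 1, "roll": 6.8}
    - {"grip": 1, "roll": 6.8}
    - {"grip": 1, "roll": 6.8}
    - {"grip": 1, "roll": 6.8}
  grip_force: 30

```text
invalid input at $.increments[0]: expected keys grip, x, y, z, roll
```

servo_tool:
  increments:
    - {"grip": 1, "roll": 6.8}
    - {"grip": 1, "roll": 6.8}
    - {"grip": 1}
    - {"grip": 1}

```text
invalid input at $.increments[0]: expected keys grip, x, y, z, roll
```

```bash
cat >> h.py <<'E'
def to(X):
    s=env.get_state(); q=s["orientation"]; r=R.from_quat([*q[1:],q[0]]).as_matrix()
    print("tcp",s["tcp_pos"].round(4),"xang %.2f"%np.degrees(np.arctan2(r[1,0],r[0,0])),"F",s["wrist_force"].round(1),"gap %.4f"%s["finger_gap"],"gf",s["grip_force"],"t",s["clock"])
    print("tool shift mm",(1000*r.T@(np.asarray(X)-s["tcp_pos"])).round(1))
E
python3 -c "
from h import *
to([.4755,.0977,.21])"
```

```text
tcp [0.2571 0.514  0.2091] xang 153.43 F [-0.4  0.2 -0.6] gap 0.0856 gf 0.0 t 0.2
tool shift mm [-381.6 -274.6   -0.6]
```

servo_tool:
  increments:
    - {"grip": 1, "x": 0, "y": 0, "z": 0, "roll": 6.8}
    - {"grip": 1, "x": 0, "y": 0, "z": 0, "roll": 6.8}
    - {"grip": 1, "x": 0, "y": 0, "z": 0, "roll": 6.8}
    - {"grip": 1, "x": 0, "y": 0, "z": 0, "roll": 6.8}
    - {"grip": 1, "x": 0, "y": 0, "z": 0, "roll": 6.8}
  grip_force: 30

```text
clock: 0.62
tcp_pos: [0.2572, 0.5141, 0.2094]
orientation: [-0.0, 0.507, 0.862, -0.0]
wrist_force: [0.1, -0.0, -0.2]
finger_gap: 0.0258
grip_force: 0.0
```

servo_tool:
  increments:
    - {"grip": 1, "x": 0, "y": 0, "z": 0, "roll": 6.8}
    - {"grip": 1, "x": 0, "y": 0, "z": 0, "roll": 6.8}
    - {"grip": 1, "x": 0, "y": 0, "z": 0, "roll": 0}
    - {"grip": 1, "x": 0, "y": 0, "z": 0, "roll": 0}

```text
clock: 0.95
tcp_pos: [0.2572, 0.5142, 0.2095]
orientation: [0.0, 0.602, 0.799, -0.0]
wrist_force: [-1.0, 0.4, 0.0]
finger_gap: -0.0002
grip_force: 0.0
```

```bash
python3 -c "
from h import *
to([.4755,.0977,.21])"
```

```text
tcp [0.2572 0.5142 0.2095] xang 106.01 F [-1.   0.4  0. ] gap -0.0002 gf 0.0 t 0.95
tool shift mm [-4.606e+02  9.490e+01 -4.000e-01]
```

servo_tool:
  increments:
    - {"grip": 1, "x": -38.4, "y": 7.9, "z": 0, "roll": 0}
    - {"grip": 1, "x": -38.4, "y": 7.9, "z": 0, "roll": 0}
    - {"grip": 1, "x": -38.4, "y": 7.9, "z": 0, "roll": 0}
    - {"grip": 1, "x": -38.4, "y": 7.9, "z": 0, "roll": 0}
    - {"grip": 1, "x": -38.4, "y": 7.9, "z": 0, "roll": 0}

```text
clock: 1.37
tcp_pos: [0.3479, 0.3388, 0.2097]
orientation: [0.0, 0.601, 0.799, 0.0]
wrist_force: [2.2, 0.1, 0.3]
finger_gap: 0.0
grip_force: 0.0
```

servo_tool:
  increments:
    - {"grip": 1, "x": -38.4, "y": 7.9, "z": 0, "roll": 0}
    - {"grip": 1, "x": -38.4, "y": 7.9, "z": 0, "roll": 0}
    - {"grip": 1, "x": -38.4, "y": 7.9, "z": 0, "roll": 0}
    - {"grip": 1, "x": -38.4, "y": 7.9, "z": 0, "roll": 0}
    - {"grip": 1, "x": -38.4, "y": 7.9, "z": 0, "roll": 0}

```text
clock: 1.78
tcp_pos: [0.4385, 0.1646, 0.2099]
orientation: [0.0, 0.602, 0.799, 0.0]
wrist_force: [0.3, 0.5, 0.7]
finger_gap: -0.0
grip_force: 0.0
```

servo_tool:
  increments:
    - {"grip": 1, "x": -38.4, "y": 7.9, "z": 0, "roll": 0}
    - {"grip": 1, "x": -38.4, "y": 7.9, "z": 0, "roll": 0}
    - {"grip": 1, "x": 0, "y": 0, "z": 0, "roll": 0}
    - {"grip": 1, "x": 0, "y": 0, "z": 0, "roll": 0}

```text
clock: 2.12
tcp_pos: [0.4748, 0.0949, 0.2095]
orientation: [-0.0, 0.604, 0.797, -0.0]
wrist_force: [0.2, -0.1, -1.0]
finger_gap: -0.0002
grip_force: 0.0
```

```bash
python3 -c "
from h import *
to([.4755,.0977,.048])
cv2.imwrite('pics/w1.png',cv2.convertScaleAbs(env.read_camera('wrist')[:,:,::-1],alpha=1.5))"
```

```text
tcp [0.4748 0.0949 0.2095] xang 105.71 F [ 0.2 -0.1 -1. ] gap -0.0002 gf 0.0 t 2.1167
tool shift mm [  2.5   1.4 161.5]
```

View pics/w1.png

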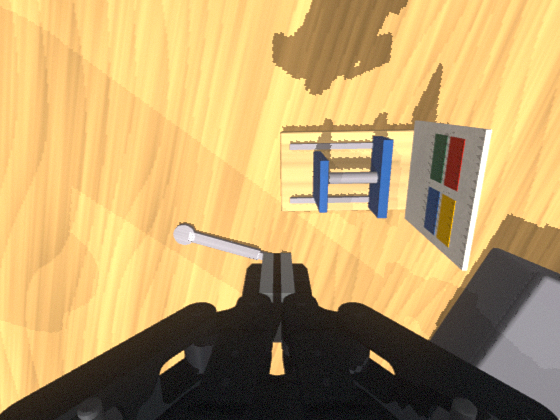

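```bash
cat >> h.py <<'E'
def won(u,v,z,s=None):
    s=s or env.get_state(); c=env.get_calibration("wrist"); q=s["orientation"]
    M=np.eye(4); M[:3,:3]=R.from_quat([*q[1:],q[0]]).as_matrix(); M[:3,3]=s["tcp_pos"]; M=M@c["tool_from_camera"]
    d=M[:3,:3]@np.linalg.inv(K(c))@[u,v,1]; o=M[:3,3]; return o+d*(z-o[2])/d[2]
E
python3 - <<'E'
from h import *
a=np.radians(15.8); e=np.array([[np.cos(a),np.sin(a)],[-np.sin(a),np.cos(a)]]); O=np.array([.615,.1372])
for u,v,z in((313,153,.08),(319,211,.08),(488,130,.14),(466,268,.14),(282,131,.016),(283,211,.016),(371,136,.08)):
    p=won(u,v,z); print(u,v,p.round(4),"stand mm",(1000*e@(p[:2]-O)).round(1))
E
```

```text
313 153 [0.4956 0.1403 0.08  ] stand mm [-114.    35.5]
319 211 [0.5178 0.0897 0.08  ] stand mm [-106.5  -19.2]
488 130 [0.5993 0.1955 0.14  ] stand mm [ 0.8 60.3]
466 268 [0.632  0.0931 0.14  ] stand mm [  4.4 -47. ]
282 131 [0.466  0.1465 0.016 ] stand mm [-140.8   49.5]
283 211 [0.4921 0.0603 0.016 ] stand mm [-139.2  -40.6]
371 136 [0.5402 0.1685 0.08  ] stand mm [-63.4  50.5]
```

servo_tool:
  increments:
    - {"grip": 1, "x": 1, "y": 0, "z": 32, "roll": 0}
    - {"grip": 1, "x": 1, "y": 0, "z": 32, "roll": 0}
    - {"grip": 1, "x": 1, "y": 0, "z": 32, "roll": 0}
    - {"grip": 1, "x": 1, "y": 0, "z": 32, "roll": 0}
    - {"grip": 1, "x": 1, "y": 0, "z": 32, "roll": 0}

```text
clock: 2.58
tcp_pos: [0.4718, 0.1035, 0.0487]
orientation: [0.0, 0.601, 0.799, 0.0]
wrist_force: [0.2, 0.3, -0.3]
finger_gap: -0.0
grip_force: 0.0
```

servo_tool:
  increments:
    - {"grip": 1, "x": 0, "y": 5, "z": 0, "roll": 0}
    - {"grip": 1, "x": 0, "y": 5, "z": 0, "roll": 0}
    - {"grip": 1, "x": 0, "y": 3, "z": 0, "roll": 0}
    - {"grip": 1, "x": 0, "y": 3, "z": 0, "roll": 0}
    - {"grip": 1, "x": 0, "y": 3, "z": 0, "roll": 0}

```text
clock: 3.0
tcp_pos: [0.4934, 0.1073, 0.0519]
orientation: [0.002, 0.603, 0.798, 0.001]
wrist_force: [0.4, -0.2, 1.2]
finger_gap: -0.0004
grip_force: 0.0
```

servo_tool:
  increments:
    - {"grip": 1, "x": 0, "y": 3, "z": 0, "roll": 0}
    - {"grip": 1, "x": 0, "y": 3, "z": 0, "roll": 0}
    - {"grip": 1, "x": 0, "y": 3, "z": 0, "roll": 0}
    - {"grip": 1, "x": 0, "y": 0, "z": 0, "roll": 0}

```text
clock: 3.33
tcp_pos: [0.5001, 0.1092, 0.0501]
orientation: [0.0, 0.603, 0.798, 0.0]
wrist_force: [-0.9, -0.3, 2.0]
finger_gap: 0.0002
grip_force: 0.6
```

```bash
cat >> h.py <<'E'
def stand():
    s=env.get_state(); a=np.radians(16.5); e=np.array([[np.cos(a),np.sin(a)],[-np.sin(a),np.cos(a)]])
    print("stand mm",(1000*e@(s["tcp_pos"][:2]-[.616,.140])).round(1),"z",s["tcp_pos"][2].round(4),"F stand",(e@s["wrist_force"][:2]).round(1),s["wrist_force"][2].round(1),"t",s["clock"])
E
python3 -c "
from h import *
stand()"
```

```text
stand mm [-119.8    3.4] z 0.0501 F stand [-1.  -0.1] 2.0 t 3.3333
```

servo_tool:
  increments:
    - {"grip": 1, "x": 0, "y": 3, "z": 0, "roll": 0}
    - {"grip": 1, "x": 0, "y": 3, "z": 0, "roll": 0}
    - {"grip": 1, "x": 0, "y": 3, "z": 0, "roll": 0}

```text
clock: 3.58
tcp_pos: [0.5082, 0.1116, 0.0499]
orientation: [-0.0, 0.603, 0.798, -0.0]
wrist_force: [-2.5, -1.8, 5.1]
finger_gap: 0.0002
grip_force: 2.5
```

servo_tool:
  increments:
    - {"grip": 1, "x": 0, "y": 3, "z": 0, "roll": 0}
    - {"grip": 1, "x": 0, "y": 3, "z": 0, "roll": 0}
    - {"grip": 1, "x": 0, "y": 2, "z": 0, "roll": 0}

```text
clock: 3.83
tcp_pos: [0.5165, 0.1141, 0.0499]
orientation: [-0.0, 0.603, 0.798, 0.0]
wrist_force: [-2.3, -0.9, 4.8]
finger_gap: 0.0001
grip_force: 2.4
```

```bash
python3 -c "
from h import *
stand()
cv2.imwrite('pics/w2.png',cv2.convertScaleAbs(env.read_camera('wrist')[:,:,::-1],alpha=1.5))"
```

```text
stand mm [-102.8    3.4] z 0.0499 F stand [-2.4 -0.2] 4.8 t 3.8333
```

View pics/w2.png

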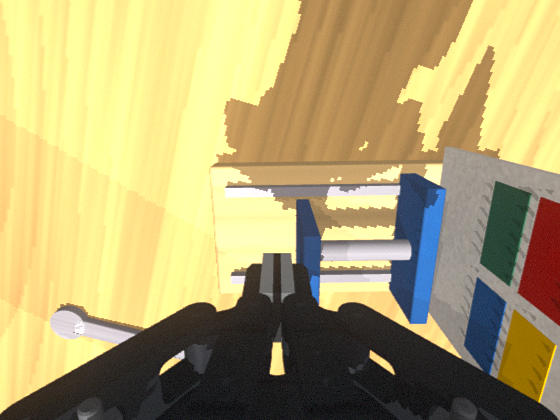

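servo_tool:
  increments:
    - {"grip": 1, "x": 0, "y": 2.5, "z": 0, "roll": 0}
    - {"grip": 1, "x": 0, "y": 2.5, "z": 0, "roll": 0}
    - {"grip": 1, "x": 0, "y": 2, "z": 0, "roll": 0}
    - {"grip": 1, "x": 0, "y": 2, "z": 0, "roll": 0}

```text
clock: 4.22
tcp_pos: [0.5248, 0.1165, 0.0498]
orientation: [-0.0, 0.603, 0.798, 0.0]
wrist_force: [-4.6, 0.4, 4.9]
finger_gap: -0.0004
grip_force: 2.4
```

servo_tool:
  increments:
    - {"grip": 1, "x": 0, "y": 1, "z": 0, "roll": 0}
    - {"grip": 1, "x": 0, "y": 1, "z": 0, "roll": 0}

```text
clock: 4.38
tcp_pos: [0.5268, 0.1171, 0.0498]
orientation: [-0.0, 0.603, 0.798, 0.0]
wrist_force: [-3.5, -0.3, 4.9]
finger_gap: 0.0001
grip_force: 2.4
```

servo_tool:
  increments:
    - {"grip": 1, "x": 0, "y": 1, "z": 0, "roll": 0}
    - {"grip": 1, "x": 0, "y": 1, "z": 0, "roll": 0}

```text
clock: 4.55
tcp_pos: [0.5286, 0.1177, 0.0498]
orientation: [-0.0, 0.603, 0.798, 0.0]
wrist_force: [-4.2, 0.7, 4.3]
finger_gap: -0.0002
grip_force: 2.4
```

servo_tool:
  increments:
    - {"grip": 1, "x": 0, "y": 1, "z": 0, "roll": 0}
    - {"grip": 1, "x": 0, "y": 1, "z": 0, "roll": 0}

```text
clock: 4.72
tcp_pos: [0.5305, 0.1182, 0.0497]
orientation: [-0.0, 0.603, 0.798, 0.0]
wrist_force: [-3.8, -0.3, 5.3]
finger_gap: -0.0003
grip_force: 2.4
```

servo_tool:
  increments:
    - {"grip": 1, "x": 0, "y": 1, "z": 0, "roll": 0}

```text
clock: 4.8
tcp_pos: [0.5315, 0.1185, 0.0498]
orientation: [-0.0, 0.603, 0.798, 0.0]
wrist_force: [-2.4, -0.3, 5.5]
finger_gap: 0.0003
grip_force: 2.4
```

servo_tool:
  increments:
    - {"grip": 1, "x": 0, "y": 1, "z": 0, "roll": 0}

```text
clock: 4.88
tcp_pos: [0.5324, 0.1188, 0.0497]
orientation: [-0.0, 0.603, 0.798, 0.0]
wrist_force: [-3.6, 0.4, 4.7]
finger_gap: -0.0004
grip_force: 2.4
```

servo_tool:
  increments:
    - {"grip": 1, "x": 0, "y": 1, "z": 0, "roll": 0}

```text
clock: 4.97
tcp_pos: [0.5326, 0.1189, 0.0497]
orientation: [-0.001, 0.603, 0.798, -0.0]
wrist_force: [-7.0, -0.9, 8.6]
finger_gap: -0.0002
grip_force: 4.8
```

servo_tool:
  increments:
    - {"grip": 1, "x": 0, "y": 0.5, "z": 0, "roll": 0}
    - {"grip": 1, "x": 0, "y": -10, "z": 0, "roll": 0}
    - {"grip": 1, "x": 0, "y": -10, "z": -20, "roll": 0}
    - {"grip": 0, "x": 0, "y": 0, "z": -40, "roll": 0}
    - {"grip": 0, "x": 0, "y": 0, "z": -40, "roll": 0}

```text
clock: 5.38
tcp_pos: [0.5128, 0.1134, 0.1489]
orientation: [-0.002, 0.603, 0.798, -0.001]
wrist_force: [2.2, -0.7, 1.2]
finger_gap: 0.0233
grip_force: 0.0
```

servo_tool:
  increments:
    - {"grip": 0, "x": 0, "y": 0, "z": -40, "roll": 6.5}
    - {"grip": 0, "x": 0, "y": 0, "z": -40, "roll": 6.5}
    - {"grip": 0, "x": 0, "y": 0, "z": 0, "roll": 6.5}
    - {"grip": 0, "x": 0, "y": 0, "z": 0, "roll": 6.5}
    - {"grip": 0, "x": 0, "y": 0, "z": 0, "roll": 6.5}

```text
clock: 5.8
tcp_pos: [0.5161, 0.1137, 0.2306]
orientation: [0.001, 0.804, 0.595, 0.002]
wrist_force: [0.4, -0.2, -0.9]
finger_gap: 0.0833
grip_force: 0.0
```

servo_tool:
  increments:
    - {"grip": 0, "x": 0, "y": 0, "z": 0, "roll": 6.5}
    - {"grip": 0, "x": 0, "y": 0, "z": 0, "roll": 0}

```text
clock: 5.97
tcp_pos: [0.5153, 0.1136, 0.2295]
orientation: [0.0, 0.835, 0.55, 0.0]
wrist_force: [0.2, -0.6, 0.7]
finger_gap: 0.0856
grip_force: 0.0
```

```bash
python3 -c "
from h import *
to([.625,-.2145,.23])"
```

```text
tcp [0.5153 0.1136 0.2295] xang 66.67 F [ 0.2 -0.6  0.7] gap 0.0856 gf 0.0 t 5.9667
tool shift mm [-257.8  230.7   -0.5]
```

servo_tool:
  increments:
    - {"grip": 0, "x": -25, "y": 28, "z": 0, "roll": 0}
    - {"grip": 0, "x": -25, "y": 29, "z": 0, "roll": 0}
    - {"grip": 0, "x": -25, "y": 29, "z": 0, "roll": 0}
    - {"grip": 0, "x": -25, "y": 29, "z": 0, "roll": 0}
    - {"grip": 0, "x": -25, "y": 29, "z": 0, "roll": 0}

```text
clock: 6.38
tcp_pos: [0.5988, -0.0597, 0.2294]
orientation: [0.0, 0.834, 0.552, 0.0]
wrist_force: [0.7, 0.7, 0.3]
finger_gap: 0.0853
grip_force: 0.0
```

servo_tool:
  increments:
    - {"grip": 0, "x": -25, "y": 29, "z": 0, "roll": 0}
    - {"grip": 0, "x": -25, "y": 29, "z": 0, "roll": 0}
    - {"grip": 0, "x": -25, "y": 29, "z": 0, "roll": 0}
    - {"grip": 0, "x": 0, "y": 0, "z": 0, "roll": 0}
    - {"grip": 0, "x": 0, "y": 0, "z": 0, "roll": 0}

```text
clock: 6.8
tcp_pos: [0.6489, -0.1637, 0.2276]
orientation: [-0.001, 0.835, 0.55, -0.0]
wrist_force: [0.1, -0.8, 0.2]
finger_gap: 0.0856
grip_force: 0.0
```

```bash
python3 -c "
from h import *
to([.625,-.2145,.23])
cv2.imwrite('pics/w3.png',cv2.convertScaleAbs(env.read_camera('wrist')[:,:,::-1],alpha=1.5))"
```

```text
tcp [ 0.6489 -0.1637  0.2276] xang 66.79 F [ 0.1 -0.8  0.2] gap 0.0856 gf 0.0 t 6.8
tool shift mm [-56.1  -1.9  -2.4]
```

View pics/w3.png

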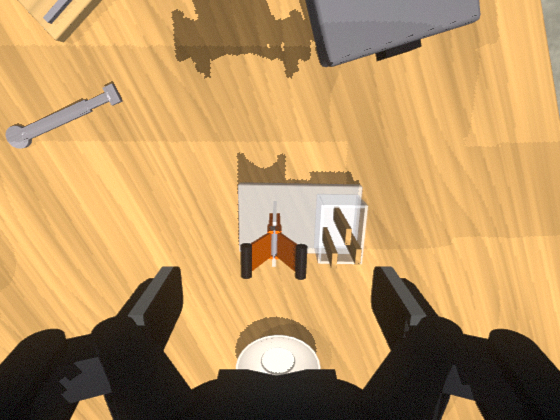

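```bash
python3 - <<'E'
from h import *
a=won(246.5,261,.135);b=won(301,262,.135);print(a,b,np.linalg.norm(a-b),np.degrees(np.arctan2(*(b-a)[1::-1])))
p=won(275,188+0,.0);
c=won(238,183,.005);d=won(362,187,.005);print(c,d,np.linalg.norm(c-d),np.degrees(np.arctan2(*(d-c)[1::-1])))
m=(a+b)/2;print("mid",m);to([m[0],m[1],.108])
E
```

```text
[ 0.60264744 -0.19945251  0.135     ] [ 0.64599633 -0.21897331  0.135     ] 0.04754142904409261 -24.242909086470892
[ 0.59859284 -0.15585198  0.005     ] [ 0.73556597 -0.21970812  0.005     ] 0.15112658664148843 -24.994679307125843
mid [ 0.62432188 -0.20921291  0.135     ]
tcp [ 0.6484 -0.1621  0.2283] xang 66.86 F [-0.9  1.2  0.2] gap 0.0852 gf 0.0 t 6.85
tool shift mm [-52.9  -3.4 120.3]
```

servo_tool:
  increments:
    - {"grip": 0, "x": -28, "y": -1, "z": 0, "roll": 1.2}
    - {"grip": 0, "x": -27, "y": -1.5, "z": 0, "roll": 0}
    - {"grip": 0, "x": 0, "y": 0, "z": 30, "roll": 0}
    - {"grip": 0, "x": 0, "y": 0, "z": 30, "roll": 0}
    - {"grip": 0, "x": 0, "y": 0, "z": 10, "roll": 0}

```text
clock: 7.27
tcp_pos: [0.6215, -0.2085, 0.1561]
orientation: [-0.002, 0.84, 0.543, -0.001]
wrist_force: [-1.3, 0.7, -1.0]
finger_gap: 0.0853
grip_force: 0.0
```

servo_tool:
  increments:
    - {"grip": 0, "x": 0, "y": 0, "z": 0, "roll": 0}
    - {"grip": 0, "x": 0, "y": 0, "z": 0, "roll": 0}

```text
clock: 7.43
tcp_pos: [0.6236, -0.2093, 0.1602]
orientation: [-0.0, 0.84, 0.543, -0.0]
wrist_force: [0.3, -0.1, 0.7]
finger_gap: 0.0858
grip_force: 0.0
```

```bash
python3 -c "
from h import *
to([.6247,-.2118,.108])
a=cv2.convertScaleAbs(env.read_camera('wrist')[:,:,::-1],alpha=1.5)
s=env.read_camera('side')[250:340,266:386,::-1]
s=cv2.resize(cv2.convertScaleAbs(s,alpha=1.6),(560,420),interpolation=cv2.INTER_CUBIC)[:,80:320]
cv2.imwrite('pics/w4.png',np.hstack([a,s]))"
```

```text
tcp [ 0.6236 -0.2093  0.1602] xang 65.75 F [ 0.3 -0.1  0.7] gap 0.0858 gf 0.0 t 7.4333
tool shift mm [-1.9  2.  52.2]
```

View pics/w4.png

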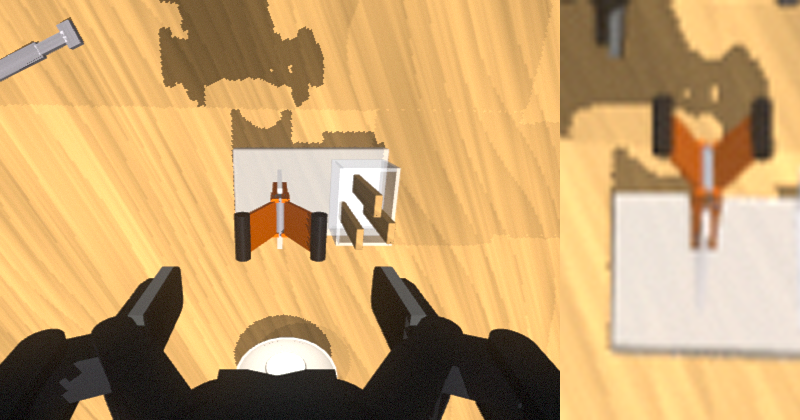

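```bash
python3 - <<'E'
from h import *
a=won(242.5,237,.135);b=won(318.5,237,.135);print(a,b,np.linalg.norm(a-b),np.degrees(np.arctan2(*(b-a)[1::-1])))
m=(a+b)/2;print("mid",m);to([m[0],m[1],.108])
E
```

```text
[ 0.60385805 -0.20237199  0.135     ] [ 0.64755655 -0.22213879  0.135     ] 0.04796129430383312 -24.33938578866797
mid [ 0.6257073  -0.21225539  0.135     ]
tcp [ 0.625  -0.2102  0.1619] xang 65.72 F [ 0.1  0.1 -0.2] gap 0.0853 gf 0.0 t 7.5333
tool shift mm [-1.6  1.4 53.9]
```

servo_tool:
  increments:
    - {"grip": 0, "x": -2, "y": 1.5, "z": 10, "roll": 0}
    - {"grip": 0, "x": 0, "y": 0, "z": 20, "roll": 0}
    - {"grip": 0, "x": 0, "y": 0, "z": 13, "roll": 0}
    - {"grip": 0, "x": 0, "y": 0, "z": 10, "roll": 0}
    - {"grip": 0.25, "x": 0, "y": 0, "z": 0, "roll": 0}
  grip_force: 35

```text
clock: 7.95
tcp_pos: [0.6234, -0.2125, 0.1045]
orientation: [-0.001, 0.84, 0.542, -0.001]
wrist_force: [-1.0, 0.2, 0.7]
finger_gap: 0.0756
grip_force: 0.0
```

servo_tool:
  increments:
    - {"grip": 0.29, "x": 0, "y": 0, "z": 0, "roll": 0}
    - {"grip": 0.32, "x": 0, "y": 0, "z": 0, "roll": 0}
    - {"grip": 0.34, "x": 0, "y": 0, "z": 0, "roll": 0}

```text
clock: 8.2
tcp_pos: [0.6247, -0.2132, 0.1081]
orientation: [0.001, 0.84, 0.542, 0.0]
wrist_force: [-1.7, 1.4, 1.9]
finger_gap: 0.0561
grip_force: 4.6
```

```bash
python3 -c "
from h import *
to([.625,-.212,.108])"
```

```text
tcp [ 0.6247 -0.2132  0.1081] xang 65.63 F [-1.7  1.4  1.9] gap 0.0561 gf 4.61262971162796 t 8.2
tool shift mm [ 1.2 -0.2  0.1]
```

servo_tool:
  increments:
    - {"grip": 0.39, "x": 0, "y": 0, "z": -1.3, "roll": 0}
    - {"grip": 0.44, "x": 0, "y": 0, "z": -1.3, "roll": 0}
    - {"grip": 0.49, "x": 0, "y": 0, "z": -1.3, "roll": 0}
    - {"grip": 0.54, "x": 0, "y": 0, "z": -1.2, "roll": 0}
    - {"grip": 0.59, "x": 0, "y": 0, "z": -1.2, "roll": 0}

```text
clock: 8.62
tcp_pos: [0.6263, -0.2139, 0.1167]
orientation: [0.003, 0.84, 0.542, 0.002]
wrist_force: [-0.9, 0.2, 3.8]
finger_gap: 0.0354
grip_force: 7.9
```

servo_tool:
  increments:
    - {"grip": 0.64, "x": 0, "y": 0, "z": -1, "roll": 0}
    - {"grip": 0.69, "x": 0, "y": 0, "z": -1, "roll": 0}
    - {"grip": 0.74, "x": 0, "y": 0, "z": -1, "roll": 0}
    - {"grip": 0.78, "x": 0, "y": 0, "z": 0, "roll": 0}
    - {"grip": 0.78, "x": 0, "y": 0, "z": 0, "roll": 0}

```text
clock: 9.03
tcp_pos: [0.6268, -0.2142, 0.1196]
orientation: [0.003, 0.84, 0.542, 0.002]
wrist_force: [0.6, -0.4, 8.3]
finger_gap: 0.0191
grip_force: 20.5
```

```bash
python3 -c "
from h import *
to([.625,-.212,.108])
o=[]
for n,cx,cy in (('side',326,285),('wrist',280,260)):
    h=60 if n=='side' else 150;w=h*4//3//1
    s=env.read_camera(n)[cy-h:cy+h,cx-w//1:cx+w,::-1]
    o.append(cv2.resize(cv2.convertScaleAbs(s,alpha=1.6),(400,300),interpolation=cv2.INTER_CUBIC))
cv2.imwrite('pics/w5.png',np.hstack(o))"
```

```text
tcp [ 0.6268 -0.2142  0.1196] xang 65.63 F [ 0.6 -0.4  8.3] gap 0.0191 gf 20.544103682041168 t 9.0333
tool shift mm [ 1.2 -2.7 11.6]
```

View pics/w5.png

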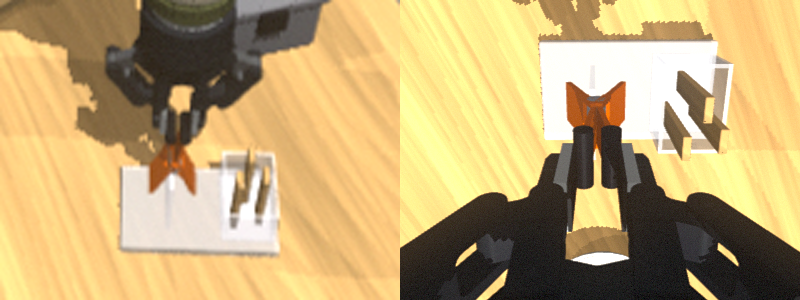

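servo_tool:
  increments:
    - {"grip": 0.78, "x": 0, "y": 0, "z": -8, "roll": 0}
    - {"grip": 0.78, "x": 0, "y": 0, "z": -15, "roll": 0}
    - {"grip": 0.78, "x": 0, "y": 0, "z": -25, "roll": 0}
    - {"grip": 0.78, "x": 0, "y": 0, "z": -30, "roll": 0}
    - {"grip": 0.78, "x": 0, "y": 0, "z": -30, "roll": 0}
  grip_force: 35

```text
clock: 9.55
tcp_pos: [0.6241, -0.2129, 0.2255]
orientation: [-0.0, 0.84, 0.542, -0.0]
wrist_force: [0.4, -0.3, 0.0]
finger_gap: 0.0187
grip_force: 0.0
```

servo_tool:
  increments:
    - {"grip": 0.78, "x": 0, "y": 0, "z": -15, "roll": -3}
    - {"grip": 0.78, "x": 0, "y": 0, "z": -10, "roll": -4}
    - {"grip": 0.78, "x": 0, "y": 0, "z": 0, "roll": -5}
    - {"grip": 0.78, "x": 0, "y": 0, "z": 0, "roll": -5}
    - {"grip": 0.78, "x": 0, "y": 0, "z": 0, "roll": -6}

```text
clock: 9.97
tcp_pos: [0.6248, -0.2133, 0.2504]
orientation: [0.001, 0.714, 0.7, 0.0]
wrist_force: [-0.7, 0.5, -0.6]
finger_gap: 0.0187
grip_force: 0.0
```

servo_tool:
  increments:
    - {"grip": 0.78, "x": 0, "y": 0, "z": 0, "roll": -6}
    - {"grip": 0.78, "x": 0, "y": 0, "z": 0, "roll": -6}
    - {"grip": 0.78, "x": 0, "y": 0, "z": 0, "roll": -5.5}
    - {"grip": 0.78, "x": 0, "y": 0, "z": 0, "roll": 0}

```text
clock: 10.3
tcp_pos: [0.6246, -0.2131, 0.2498]
orientation: [0.001, 0.6, 0.8, 0.0]
wrist_force: [0.8, -0.1, 0.3]
finger_gap: 0.0185
grip_force: 0.0
```

```bash
python3 -c "
from h import *
to([.616,.140,.245])"
```

```text
tcp [ 0.6246 -0.2131  0.2498] xang 106.26 F [ 0.8 -0.1  0.3] gap 0.0185 gf 0.0 t 10.3
tool shift mm [341.4  90.6   4.7]
```

```bash
python3 -c "
from h import *
a=env.read_camera('side');b=env.read_camera('top')
s=cv2.resize(cv2.convertScaleAbs(a[180:360,230:470,::-1],alpha=1.6),(400,300),interpolation=cv2.INTER_CUBIC)
t=cv2.resize(cv2.convertScaleAbs(b[135:285,260:460,::-1],alpha=1.6),(400,300),interpolation=cv2.INTER_CUBIC)
cv2.imwrite('pics/w6.png',np.hstack([s,t]))"
```

```text
(no output)
```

View pics/w6.png

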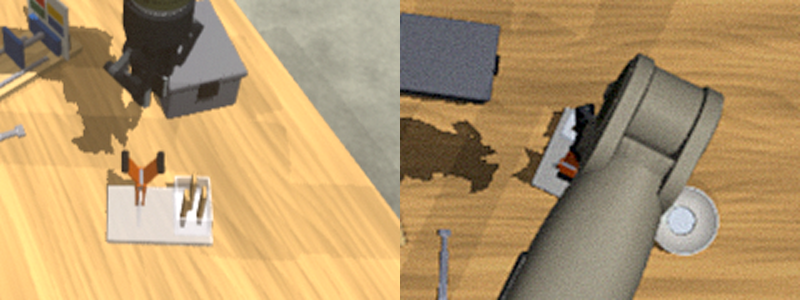

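```bash
python3 - <<'E'
from h import *
c=env.get_calibration("wrist"); M=np.linalg.inv(c["tool_from_camera"]); k=K(c)
def pr(p):
    q=k@(M[:3,:3]@np.array(p)/1+M[:3,3]); return (q[:2]/q[2]).round(0)
for z in(0,-.01,-.019,-.026): print(z,[pr([x,-.007,z]) for x in(-.015,-.011,0,.011,.015)])
E
```

```text
0 [array([264., 278.]), array([264., 272.]), array([264., 254.]), array([263., 235.]), array([263., 229.])]
-0.01 [array([263., 288.]), array([263., 281.]), array([263., 262.]), array([263., 243.]), array([262., 236.])]
-0.019 [array([262., 297.]), array([262., 290.]), array([262., 271.]), array([262., 251.]), array([262., 243.])]
-0.026 [array([262., 305.]), array([262., 298.]), array([261., 278.]), array([261., 257.]), array([261., 249.])]
```

```bash
python3 -c "
import cv2
a=cv2.imread('pics/w5.png')[90:240,510:690]
cv2.imwrite('pics/w7.png',cv2.resize(a,(720,600),interpolation=cv2.INTER_CUBIC))"
```

```text
(no output)
```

View pics/w7.png

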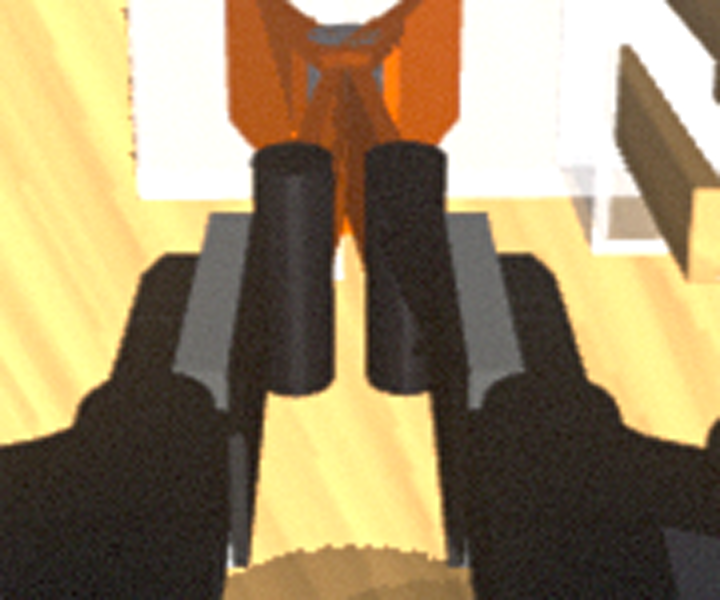

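servo_tool:
  increments:
    - {"grip": 0, "x": 0, "y": 0, "z": 0, "roll": 7}
    - {"grip": 0, "x": 0, "y": 0, "z": 0, "roll": 7}
    - {"grip": 0, "x": 0, "y": 0, "z": 0, "roll": 7}
    - {"grip": 0, "x": 0, "y": 0, "z": 0, "roll": 7}
    - {"grip": 0, "x": 0, "y": 0, "z": 0, "roll": 7}

```text
clock: 10.82
tcp_pos: [0.6244, -0.2131, 0.2493]
orientation: [0.0, 0.816, 0.578, 0.0]
wrist_force: [0.1, 0.2, -0.1]
finger_gap: 0.0778
grip_force: 0.0
```

servo_tool:
  increments:
    - {"grip": 0, "x": 0, "y": 0, "z": 0, "roll": 5.5}
    - {"grip": 0, "x": 0, "y": 0, "z": 30, "roll": 0}
    - {"grip": 0, "x": 0, "y": 0, "z": 30, "roll": 0}
    - {"grip": 0, "x": 0, "y": 0, "z": 25, "roll": 0}
    - {"grip": 0, "x": 0, "y": 0, "z": 0, "roll": 0}

```text
clock: 11.23
tcp_pos: [0.6212, -0.2116, 0.1582]
orientation: [-0.004, 0.841, 0.541, -0.002]
wrist_force: [-1.0, 0.5, -2.0]
finger_gap: 0.0855
grip_force: 0.0
```

servo_tool:
  increments:
    - {"grip": 0, "x": 0, "y": 0, "z": 0, "roll": 0}
    - {"grip": 0, "x": 0, "y": 0, "z": 0, "roll": 0}

```text
clock: 11.4
tcp_pos: [0.6251, -0.2134, 0.1658]
orientation: [0.001, 0.841, 0.541, 0.001]
wrist_force: [-0.1, -0.0, 0.6]
finger_gap: 0.0852
grip_force: 0.0
```

```bash
python3 - <<'E'
from h import *
a=cv2.resize(cv2.imread("pics/side0.png"),(560,420),interpolation=cv2.INTER_AREA); b=env.read_camera("side")[:,:,::-1]
def cen(im):
    h=cv2.cvtColor(np.ascontiguousarray(im[255:330,290:345]),cv2.COLOR_BGR2HSV)
    m=(h[:,:,0]<11)&(h[:,:,1]>160)&(h[:,:,2]>50); y,x=np.nonzero(m); return x.mean()+290,y.mean()+255,len(x),x.min()+290,x.max()+290,y.min()+255,y.max()+255
print(cen(a),cen(b))
b0=cv2.imread("pics/w4.png")[:,:560]; w=cv2.convertScaleAbs(env.read_camera("wrist")[:,:,::-1],alpha=1.5)
t=b0[165:265,228:330]; r=cv2.matchTemplate(w,t,cv2.TM_CCOEFF_NORMED); print(cv2.minMaxLoc(r)[1],cv2.minMaxLoc(r)[3])
to([.625,-.212,.096])
E
```

```text
<stdin>:5: RuntimeWarning: Mean of empty slice.
  ret = ret.dtype.type(ret / rcount)
Traceback (most recent call last):
ValueError: zero-size array to reduction operation minimum which has no identity
```

```bash
python3 - <<'E'
from h import *
b0=cv2.imread("pics/w4.png")[:,:560]; w=cv2.convertScaleAbs(env.read_camera("wrist")[:,:,::-1],alpha=1.5)
cv2.imwrite("pics/w8.png",w)
for c,(x0,x1) in(("L",(228,258)),("R",(304,332))):
    t=b0[205:268,x0:x1]; r=cv2.matchTemplate(w,t,cv2.TM_CCOEFF_NORMED); _,s,_,l=cv2.minMaxLoc(r); print(c,round(s,2),l[0]-x0,l[1]-205)
    d=(242.5,237) if c=="L" else (318.5,237)
    print(won(d[0]+l[0]-x0,d[1]+l[1]-205,.135).round(4))
to([.625,-.212,.096])
E
```

```text
L 0.98 -5 -8
[ 0.6029 -0.2012  0.135 ]
R 0.98 -7 -8
[ 0.6461 -0.2208  0.135 ]
tcp [ 0.6258 -0.2137  0.1666] xang 65.59 F [ 0.2  0.4 -0.1] gap 0.0854 gf 0.0 t 11.5
tool shift mm [ 1.2 -1.7 70.6]
```

servo_tool:
  increments:
    - {"grip": 0, "x": 2, "y": -1.5, "z": 10, "roll": 0}
    - {"grip": 0, "x": 0, "y": 0, "z": 25, "roll": 0}
    - {"grip": 0, "x": 0, "y": 0, "z": 20, "roll": 0}
    - {"grip": 0, "x": 0, "y": 0, "z": 15, "roll": 0}
    - {"grip": 0.2, "x": 0, "y": 0, "z": 0, "roll": 0}
  grip_force: 40

```text
clock: 11.92
tcp_pos: [0.6219, -0.2095, 0.0906]
orientation: [-0.002, 0.84, 0.542, -0.001]
wrist_force: [0.3, 1.3, 0.4]
finger_gap: 0.0754
grip_force: 0.0
```

servo_tool:
  increments:
    - {"grip": 0.27, "x": 0, "y": 0, "z": 0, "roll": 0}
    - {"grip": 0.3, "x": 0, "y": 0, "z": 0, "roll": 0}
    - {"grip": 0.33, "x": 0, "y": 0, "z": 0, "roll": 0}

```text
clock: 12.17
tcp_pos: [0.6252, -0.2111, 0.0959]
orientation: [0.001, 0.84, 0.542, 0.001]
wrist_force: [0.0, -0.3, -0.2]
finger_gap: 0.0573
grip_force: 4.3
```

servo_tool:
  increments:
    - {"grip": 0.39, "x": 0, "y": 0, "z": -1.5, "roll": 0}
    - {"grip": 0.44, "x": 0, "y": 0, "z": -1.5, "roll": 0}
    - {"grip": 0.49, "x": 0, "y": 0, "z": -1.5, "roll": 0}
    - {"grip": 0.54, "x": 0, "y": 0, "z": -1.5, "roll": 0}
    - {"grip": 0.59, "x": 0, "y": 0, "z": -1.5, "roll": 0}

```text
clock: 12.58
tcp_pos: [0.6254, -0.2113, 0.1043]
orientation: [0.002, 0.84, 0.542, 0.001]
wrist_force: [1.2, 1.1, -0.5]
finger_gap: 0.0354
grip_force: 8.2
```

servo_tool:
  increments:
    - {"grip": 0.64, "x": 0, "y": 0, "z": -1, "roll": 0}
    - {"grip": 0.69, "x": 0, "y": 0, "z": -1, "roll": 0}
    - {"grip": 0.74, "x": 0, "y": 0, "z": -1, "roll": 0}

```text
clock: 12.83
tcp_pos: [0.6253, -0.2112, 0.107]
orientation: [0.002, 0.84, 0.542, 0.001]
wrist_force: [0.6, 0.1, 0.7]
finger_gap: 0.0223
grip_force: 20.3
```

servo_tool:
  increments:
    - {"grip": 0.78, "x": 0, "y": 0, "z": 0, "roll": 0}
    - {"grip": 0.82, "x": 0, "y": 0, "z": 0, "roll": 0}
    - {"grip": 0.82, "x": 0, "y": 0, "z": 0, "roll": 0}
    - {"grip": 0.82, "x": 0, "y": 0, "z": 0, "roll": 0}

```text
clock: 13.17
tcp_pos: [0.6253, -0.2112, 0.107]
orientation: [0.002, 0.84, 0.542, 0.001]
wrist_force: [0.5, 0.2, 8.5]
finger_gap: 0.021
grip_force: 39.3
```

servo_tool:
  increments:
    - {"grip": 0.82, "x": 0, "y": 0, "z": -4, "roll": 0}
    - {"grip": 0.82, "x": 0, "y": 0, "z": -6, "roll": 0}
    - {"grip": 0.82, "x": 0, "y": 0, "z": -10, "roll": 0}

```text
clock: 13.42
tcp_pos: [0.6228, -0.2101, 0.1237]
orientation: [-0.001, 0.84, 0.542, -0.001]
wrist_force: [-0.5, 0.2, -0.4]
finger_gap: 0.0215
grip_force: 39.2
```

servo_tool:
  increments:
    - {"grip": 0.82, "x": 0, "y": 0, "z": -20, "roll": 0}
    - {"grip": 0.82, "x": 0, "y": 0, "z": -25, "roll": 0}
    - {"grip": 0.82, "x": 0, "y": 0, "z": -30, "roll": 0}
    - {"grip": 0.82, "x": 0, "y": 0, "z": -25, "roll": 0}
    - {"grip": 0.82, "x": 0, "y": 0, "z": -15, "roll": 0}

```text
clock: 13.83
tcp_pos: [0.6245, -0.2109, 0.2436]
orientation: [0.002, 0.84, 0.542, 0.001]
wrist_force: [-0.1, -0.0, 1.3]
finger_gap: 0.0217
grip_force: 39.3
```

servo_tool:
  increments:
    - {"grip": 0.82, "x": 0, "y": 0, "z": 0, "roll": -4}
    - {"grip": 0.82, "x": 0, "y": 0, "z": 0, "roll": -6}
    - {"grip": 0.82, "x": 0, "y": 0, "z": 0, "roll": -6}
    - {"grip": 0.82, "x": 0, "y": 0, "z": 0, "roll": -6}
    - {"grip": 0.82, "x": 0, "y": 0, "z": 0, "roll": -6}

```text
clock: 14.25
tcp_pos: [0.6236, -0.2105, 0.24]
orientation: [-0.0, 0.683, 0.731, -0.0]
wrist_force: [-0.3, 0.4, -0.3]
finger_gap: 0.022
grip_force: 39.3
```

servo_tool:
  increments:
    - {"grip": 0.82, "x": 0, "y": 0, "z": 0, "roll": -6}
    - {"grip": 0.82, "x": 0, "y": 0, "z": 0, "roll": -4.5}
    - {"grip": 0.82, "x": 0, "y": 0, "z": 0, "roll": -2}
    - {"grip": 0.82, "x": 0, "y": 0, "z": 0, "roll": 0}
    - {"grip": 0.82, "x": 0, "y": 0, "z": 0, "roll": 0}

```text
clock: 14.67
tcp_pos: [0.6237, -0.2106, 0.2398]
orientation: [-0.0, 0.601, 0.799, 0.0]
wrist_force: [-0.2, 0.3, -0.2]
finger_gap: 0.0215
grip_force: 39.3
```

```bash
python3 -c "
from h import *
to([.6166,.1395,.241])"
```

```text
tcp [ 0.6237 -0.2106  0.2398] xang 106.05 F [-0.2  0.3 -0.2] gap 0.0215 gf 39.2629212141037 t 14.6667
tool shift mm [338.4  90.   -1.1]
```

servo_tool:
  increments:
    - {"grip": 0.82, "x": 14, "y": 5, "z": 0, "roll": 0}
    - {"grip": 0.82, "x": 25, "y": 9, "z": 0, "roll": 0}
    - {"grip": 0.82, "x": 30, "y": 10, "z": 0, "roll": 0}
    - {"grip": 0.82, "x": 30, "y": 10, "z": 0, "roll": 0}
    - {"grip": 0.82, "x": 30, "y": 10, "z": 0, "roll": 0}

```text
clock: 15.08
tcp_pos: [0.6299, -0.0725, 0.2396]
orientation: [-0.0, 0.601, 0.799, 0.0]
wrist_force: [0.2, 0.7, -0.5]
finger_gap: 0.0219
grip_force: 39.3
```

servo_tool:
  increments:
    - {"grip": 0.82, "x": 30, "y": 10, "z": 0, "roll": 0}
    - {"grip": 0.82, "x": 30, "y": 10, "z": 0, "roll": 0}
    - {"grip": 0.82, "x": 30, "y": 10, "z": 0, "roll": 0}
    - {"grip": 0.82, "x": 25, "y": 10, "z": 0, "roll": 0}
    - {"grip": 0.82, "x": 14, "y": 6, "z": 0, "roll": 0}

```text
clock: 15.5
tcp_pos: [0.6381, 0.0661, 0.2399]
orientation: [-0.0, 0.6, 0.8, 0.0]
wrist_force: [-0.0, 0.2, -0.3]
finger_gap: 0.0214
grip_force: 39.3
```

servo_tool:
  increments:
    - {"grip": 0.82, "x": 0, "y": 0, "z": 0, "roll": 0}
    - {"grip": 0.82, "x": 0, "y": 0, "z": 0, "roll": 0}
    - {"grip": 0.82, "x": 0, "y": 0, "z": 0, "roll": 0}

```text
clock: 15.75
tcp_pos: [0.6386, 0.0616, 0.2395]
orientation: [0.0, 0.601, 0.799, -0.0]
wrist_force: [-0.6, -0.2, -0.5]
finger_gap: 0.0213
grip_force: 39.3
```

```bash
python3 - <<'E'
from h import *
to([.6166,.1395,.241])
s=env.get_state(); im=env.read_camera("wrist").astype(int); cv2.imwrite("pics/w9.png",im[:,:,::-1])
a=np.radians(16.2); ex=np.array([np.cos(a),np.sin(a)]); ey=np.array([-np.sin(a),np.cos(a)]); O=np.array([.6166,.1395])
c=env.get_calibration("wrist"); q=s["orientation"]; M=np.eye(4); M[:3,:3]=R.from_quat([*q[1:],q[0]]).as_matrix(); M[:3,3]=s["tcp_pos"]; M=np.linalg.inv(M@c["tool_from_camera"])
def pr(x,y,z): 
    p=K(c)@(M[:3,:3]@[*(O+ex*x+ey*y),z]+M[:3,3]); return p[:2]/p[2]
print("edge mid",pr(0,0,.14),"ends",pr(0,-.055,.14),pr(0,.055,.14),"jaw/clip orange:")
h=cv2.cvtColor(im.astype(np.uint8),cv2.COLOR_RGB2HSV)
for y in(-.03,-.01,.01,.03,.045):
    print(y,[tuple(im[int(round(v)),int(round(u))]) if 0<=v<420 and 0<=u<560 else None for u,v in(pr(x/1000,y,.14) for x in range(-16,17,2))].__repr__().replace("np.int64",""))
E
```

```text
tcp [0.6386 0.0616 0.2395] xang 106.09 F [-0.6 -0.2 -0.5] gap 0.0213 gf 39.2663437128067 t 15.75
tool shift mm [81.   0.5 -1.6]
edge mid [276.8802341  100.52370854] ends [276.96941976 171.26279713] [276.77828591  19.66181273] jaw/clip orange:
-0.03 [((180), (140), (88)), ((179), (140), (87)), ((180), (138), (85)), ((179), (140), (87)), ((175), (136), (82)), ((169), (129), (77)), ((196), (151), (89)), ((198), (154), (90)), ((133), (123), (108)), ((130), (123), (115)), ((181), (138), (85)), ((187), (147), (88)), ((190), (147), (91)), ((190), (148), (90)), ((184), (143), (88)), ((182), (142), (87)), ((183), (142), (87))]
-0.01 [((194), (160), (108)), ((192), (158), (103)), ((193), (157), (107)), ((192), (157), (103)), ((68), (96), (146)), ((47), (88), (147)), ((51), (88), (145)), ((48), (86), (141)), ((133), (126), (118)), ((132), (126), (118)), ((49), (43), (38)), ((49), (45), (42)), ((53), (48), (46)), ((50), (45), (42)), ((47), (44), (42)), ((102), (82), (55)), ((105), (86), (58))]
0.01 [((111), (91), (60)), ((113), (94), (62)), ((112), (95), (63)), ((116), (94), (62)), ((67), (89), 
[... 421 characters left out ...]
, (71), (85)), ((223), (222), (210)), ((199), (182), (170)), ((48), (45), (41)), ((46), (41), (39)), ((46), (42), (40)), ((45), (44), (40)), ((50), (47), (45)), ((126), (105), (69)), ((128), (103), (69))]
0.045 [((209), (162), (96)), ((212), (165), (100)), ((210), (163), (99)), ((200), (156), (95)), ((189), (148), (90)), ((195), (152), (92)), ((210), (165), (99)), ((208), (165), (110)), ((221), (219), (209)), ((179), (169), (149)), ((113), (86), (52)), ((112), (88), (56)), ((111), (87), (51)), ((113), (87), (53)), ((108), (86), (52)), ((109), (85), (54)), ((119), (94), (56))][ WARN:0@0.453] global loadsave.cpp:1063 imwrite_ Unsupported depth image for selected encoder is fallbacked to CV_8U.
```

servo_tool:
  increments:
    - {"grip": 0.82, "x": 12, "y": 1.5, "z": 0, "roll": 0}
    - {"grip": 0.82, "x": 22, "y": 0, "z": 0, "roll": 0}
    - {"grip": 0.82, "x": 22, "y": 0, "z": 0, "roll": 0}
    - {"grip": 0.82, "x": 16, "y": 0, "z": 0, "roll": 0}
    - {"grip": 0.82, "x": 9, "y": 0, "z": 0, "roll": 0}

```text
clock: 16.22
tcp_pos: [0.6169, 0.1419, 0.2397]
orientation: [-0.0, 0.601, 0.799, 0.0]
wrist_force: [-0.4, -0.4, -0.6]
finger_gap: 0.0217
grip_force: 39.3
```

servo_tool:
  increments:
    - {"grip": 0.82, "x": 0, "y": 0, "z": 0, "roll": 0}
    - {"grip": 0.82, "x": 0, "y": 0, "z": 0, "roll": 0}
    - {"grip": 0.82, "x": 0, "y": 0, "z": 0, "roll": 0}

```text
clock: 16.47
tcp_pos: [0.6179, 0.1398, 0.2395]
orientation: [0.0, 0.601, 0.799, -0.0]
wrist_force: [-0.5, -0.1, -0.4]
finger_gap: 0.0214
grip_force: 39.3
```

```bash
python3 - <<'E'
from h import *
to([.6176,.1398,.181])
im=env.read_camera("wrist"); h=cv2.cvtColor(im,cv2.COLOR_RGB2HSV)
m=((h[:,:,0]<11)&(h[:,:,1]>190)&(h[:,:,2]>45)).astype(np.uint8); n,l,st,ce=cv2.connectedComponentsWithStats(m)
print([(st[i].tolist(),ce[i].round(1).tolist()) for i in range(1,n) if st[i][4]>80])
for v in range(170,260,8):
    x=np.nonzero(m[v])[0]; print(v,(x.min(),x.max()) if len(x) else None,end="; ")
E
```

```text
tcp [0.6179 0.1398 0.2395] xang 106.09 F [-0.5 -0.1 -0.4] gap 0.0214 gf 39.26647067070007 t 16.4667
tool shift mm [ 0.1 -0.3 58.5]
[]
170 None; 178 None; 186 None; 194 None; 202 None; 210 None; 218 None; 226 None; 234 None; 242 None; 250 None; 258 None;
```

```bash
python3 - <<'E'
from h import *
im=env.read_camera("wrist"); cv2.imwrite("pics/w10.png",im[:,:,::-1]); i=im.astype(float)+1
m=((i[:,:,0]/i[:,:,1]>1.7)&(i[:,:,0]/i[:,:,2]>2.5)&(i[:,:,0]>50)).astype(np.uint8); n,l,st,ce=cv2.connectedComponentsWithStats(m)
print([(st[k].tolist(),ce[k].round(1).tolist()) for k in range(1,n) if st[k][4]>80])
for v in range(150,290,8):
    x=np.nonzero(m[v])[0]; print(v,(x.min(),x.max()) if len(x) else None,end="; ")
k=env.get_calibration("wrist"); M=np.linalg.inv(k["tool_from_camera"])
for p in((.015,-.0225,.058),(.015,.0225,.058),(.015,-.0225,.05),(.015,.0225,.05),(0,0,.016)):
    q=K(k)@(M[:3,:3]@np.array(p)+M[:3,3]); print(p,(q[:2]/q[2]).round(0))
E
```

```text
[([248, 200, 63, 81, 2538], [278.9, 230.7])]
150 None; 158 None; 166 None; 174 None; 182 None; 190 None; 198 None; 206 (np.int64(248), np.int64(309)); 214 (np.int64(249), np.int64(309)); 222 (np.int64(249), np.int64(309)); 230 (np.int64(249), np.int64(309)); 238 (np.int64(249), np.int64(308)); 246 (np.int64(255), np.int64(302)); 254 (np.int64(273), np.int64(280)); 262 (np.int64(273), np.int64(280)); 270 (np.int64(273), np.int64(280)); 278 (np.int64(274), np.int64(274)); 286 None; (0.015, -0.0225, 0.058) [244. 198.]
(0.015, 0.0225, 0.058) [308. 198.]
(0.015, -0.0225, 0.05) [243. 202.]
(0.015, 0.0225, 0.05) [309. 202.]
(0, 0, 0.016) [276. 242.]
```

servo_tool:
  increments:
    - {"grip": 0.82, "x": 0, "y": -1.5, "z": 8, "roll": 0}
    - {"grip": 0.82, "x": 0, "y": 0, "z": 12, "roll": 0}
    - {"grip": 0.82, "x": 0, "y": 0, "z": 10, "roll": 0}
    - {"grip": 0.82, "x": 0, "y": 0, "z": 5, "roll": 0}
    - {"grip": 0.82, "x": 0, "y": 0, "z": 0, "roll": 0}

```text
clock: 16.98
tcp_pos: [0.615, 0.1396, 0.2024]
orientation: [-0.001, 0.601, 0.799, -0.001]
wrist_force: [0.0, 0.2, -0.7]
finger_gap: 0.0214
grip_force: 39.3
```

servo_tool:
  increments:
    - {"grip": 0.82, "x": 0, "y": 0, "z": 4, "roll": 0}
    - {"grip": 0.82, "x": 0, "y": 0, "z": 5, "roll": 0}
    - {"grip": 0.82, "x": 0, "y": 0, "z": 5, "roll": 0}
    - {"grip": 0.82, "x": 0, "y": 0, "z": 3, "roll": 0}

```text
clock: 17.32
tcp_pos: [0.6161, 0.1401, 0.187]
orientation: [-0.0, 0.601, 0.799, -0.0]
wrist_force: [0.1, 0.0, -0.9]
finger_gap: 0.022
grip_force: 39.3
```

servo_tool:
  increments:
    - {"grip": 0.82, "x": 0, "y": 0, "z": 4, "roll": 0}
    - {"grip": 0.82, "x": 0, "y": 0, "z": 3, "roll": 0}
    - {"grip": 0.82, "x": 0, "y": 0, "z": 1, "roll": 0}
    - {"grip": 0.82, "x": 0, "y": 0, "z": 0, "roll": 0}
    - {"grip": 0.82, "x": 0, "y": 0, "z": 0, "roll": 0}

```text
clock: 17.73
tcp_pos: [0.6162, 0.14, 0.1796]
orientation: [0.0, 0.601, 0.799, 0.0]
wrist_force: [-0.8, -0.1, -0.3]
finger_gap: 0.0214
grip_force: 39.3
```

```bash
python3 - <<'E'
from h import *
to([.6176,.1398,.1795])
im=env.read_camera("wrist"); cv2.imwrite("pics/w11.png",im[:,:,::-1])
for v in(190,196,202,206,212,220,228,236): print(v,[tuple(int(k) for k in im[v,u]) for u in range(240,318,4)])
E
```

```text
tcp [0.6162 0.14   0.1796] xang 106.13 F [-0.8 -0.1 -0.3] gap 0.0214 gf 39.26876127719879 t 17.7333
tool shift mm [-0.6  1.3  0.1]
190 [(173, 167, 172), (169, 163, 170), (170, 165, 169), (170, 163, 169), (168, 162, 166), (168, 162, 168), (111, 112, 124), (50, 93, 154), (48, 93, 151), (127, 122, 113), (127, 120, 113), (46, 42, 39), (45, 40, 34), (46, 43, 38), (100, 82, 53), (185, 152, 99), (198, 161, 108), (197, 161, 108), (194, 158, 105), (123, 96, 61)]
196 [(191, 155, 104), (193, 158, 106), (190, 155, 103), (191, 155, 103), (189, 153, 101), (186, 151, 98), (153, 127, 95), (49, 94, 154), (45, 90, 150), (136, 130, 119), (132, 127, 120), (45, 43, 41), (47, 40, 38), (51, 45, 42), (103, 84, 60), (200, 161, 106), (203, 167, 110), (204, 166, 109), (205, 167, 111), (176, 138, 85)]
202 [(201, 164, 108), (199, 162, 105), (149, 83, 34), (96, 51, 21), (109, 68, 36), (215, 174, 116), (165, 138, 99), (48, 94, 152), (45, 89, 149), (128, 120, 113), (126, 118, 110), (47, 43, 41), (48, 42, 39), (51, 44, 39), (101, 82, 58), (189, 155, 104), (96, 49, 19), (122, 62, 11), (194, 159, 104), (173, 135, 82)]
[... 795 characters left out ...]
7, 7), (104, 50, 7), (101, 51, 4), (120, 59, 5), (123, 59, 5), (123, 56, 2), (205, 166, 109), (195, 153, 93)]
228 [(203, 155, 97), (189, 146, 91), (165, 112, 60), (138, 62, 0), (137, 61, 0), (139, 64, 4), (154, 69, 0), (148, 79, 31), (94, 44, 5), (96, 46, 7), (94, 45, 0), (103, 51, 15), (81, 68, 60), (101, 47, 9), (102, 51, 9), (123, 60, 8), (122, 61, 8), (123, 58, 0), (202, 156, 95), (185, 143, 87)]
236 [(182, 141, 84), (188, 147, 89), (171, 125, 70), (138, 62, 1), (138, 64, 5), (138, 64, 0), (154, 70, 0), (156, 79, 17), (97, 49, 12), (97, 47, 7), (84, 40, 13), (95, 45, 12), (88, 60, 43), (101, 50, 12), (119, 58, 0), (121, 58, 0), (123, 59, 11), (121, 57, 0), (192, 148, 91), (180, 140, 86)]
```

servo_tool:
  increments:
    - {"grip": 0.82, "x": 0, "y": 0, "z": 2, "roll": 0}
    - {"grip": 0.82, "x": 0, "y": 0, "z": 2, "roll": 0}
    - {"grip": 0.82, "x": 0, "y": 0, "z": 0, "roll": 0}
    - {"grip": 0.82, "x": 0, "y": 0, "z": 0, "roll": 0}
    - {"grip": 0.82, "x": 0, "y": 0, "z": 0, "roll": 0}

```text
clock: 18.2
tcp_pos: [0.6161, 0.1401, 0.1755]
orientation: [-0.0, 0.601, 0.799, 0.0]
wrist_force: [-0.9, -0.1, -1.9]
finger_gap: 0.0217
grip_force: 39.3
```

```bash
python3 -c "
from h import *
to([.6176,.1398,.1755]); print(env.hand_in())"
```

```text
tcp [0.6161 0.1401 0.1755] xang 106.13 F [-0.9 -0.1 -1.9] gap 0.0217 gf 39.26879346370697 t 18.2
tool shift mm [-0.7  1.4 -0. ]
the job is handed in; nothing more can be done
None
```

I handed the job in at 18.2 s (no verdict came back): the clamp is home and the clip, squeezed open, is held over the middle of the card's top edge, its jaws an estimated 14–22 mm deep and either side of the card; my first grasp slipped and the clip sprang back onto its plate, so I gripped it again 12 mm deeper.

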